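# Clear the bench vise and wind it shut with its folding crank

## Robot

A 6-joint arm with a two-finger parallel gripper is mounted at the origin on a cart in front of the work surface, level with it; the furniture and walls round the work are solid. World frame = base frame: x ahead of the robot, y to its left, z up, the work surface at z = 0. Lengths are in m, angles in rad, forces in N, time in s.
With the tool pointing down it reaches from about 0.35 to 0.85 m from the base axis. Payload 8.1 kg.
Tool frame: the origin (TCP) lies where the fingers leave the gripper's body, on its centre line; the fingertips stand 84 mm ahead of it and the grasp point (between the pads) lies 65 mm ahead of it; z points along the fingers, y is the line along which they close (so a half turn about z gives the same grasp; the last joint's range is limited). The gripper opens to 93 mm and grips with 3 to 60 N. Pads are 15 mm wide; open, the fingers measure 128 mm over their backs; the gripper's body (75 mm by 188 mm) begins 65 mm behind the grasp point.
Start: joints at [1.162, 0.13, 1.488, -0, 1.523, -0.085], TCP at [0.191, 0.569, 0.303] pointing down, gripper open.
Joint ranges: [-2.96, 2.96], [-0.89, 2.26], [0.02, 2.5], [-1.34, 4.48], [0, 2.73], [-2.66, 2.66]. Speed limits (rad/s): [2.39, 2.39, 2.79, 3.14, 3.14, 3.14].

## Interface

Orientations are given as a unit quaternion [w, x, y, z].
In Python, from bench import status, camera, camera_info, arm gives the robot as it stands. The module is installed in compiled form; this text tells all that it offers.
- The arm moves only by the shell command python3 -m crank 'ROWS' [FORCE]. ROWS is JSON, a list of rows, each a list of 3 entries, a list of its own where there are three numbers: the shift along the world's x, y, z in cm, then the turn, a rotation vector about the world's x, y, z in rad, then the finger opening in cm, from 0 to 9.3. A call has 1 to 5 rows; each row shifts and turns the commanded pose from where the row before left it; what a row does not reach is not made up. A row lasts 1/10 s, in which the tool goes at most 50 mm and 8.59 degrees, less where a joint would pass 70% of its speed; a pose out of reach is approached as far as the arm can. A call with a gripper value outside its range is refused whole. The fingers move at their own pace and stop on an object; FORCE is the grip in N (left out, the last holds). Time passes only in rows, so rows that do not move let the fingers close. It gives the time, the measured TCP pose, the force, the opening and the grip force at its end, in the units of the state.
- status.get_state(): the state, without advancing time (a new reading comes with each control period).
- camera(name): name is "side" or "top" or "wrist"; returns the picture (400x640x3 uint8, red, green, blue); there is no depth.
- camera_info(name): a dict with "K" (3x3 intrinsics, pixels), "rvec" (rotation vector, rad) and "tvec" (3), from world to camera coordinates, as OpenCV has them. Camera axes: x right, y down, z forward; pixel columns grow to the right and rows downward; lengths in m; the calibration is good to about 2 mm. A picture is of the moment at which its call begins: read the wrist's pose just before it. camera_info takes no time and is no camera call; for the wrist camera it gives the pose at the moment of the call.
- arm.sign_off(): hands the job in; it is judged then, once.
The state is a dict: "time_s": time; "q": joint angles; "qd": joint speeds; "effort": joint torques, N m; "ee_pos": TCP position; "orientation": TCP orientation; "contact_force": force on the tool from outside, world axes, zero at the start; "torque": the same for the moment, N m; "finger_gap": opening from 0.0 (shut) to 1.0 (fully open); "gripper_force": force on a finger pad.
Only numpy, scipy, OpenCV 4.12 (cv2) and the standard library are available. Lean on these libraries where they do the work, as an engineer would, in place of code of your own. Each camera call takes 0.05 s, during which the arm holds its last target. There are 200 camera calls.

## Task

Take the scraper block and wipe all three stone chips off the bed of the bench vise into the tray beside it, keeping your fingers off the chips, and stand the scraper upright on the worktop again. Then lift the folding crank on the handwheel, swing it right out, drop it between its two latch pins, and wind the wheel clockwise until the jaws are fully shut. Leave the crank latched out and everything else standing where it is.

Things in the scene. Friction and masses are not known exactly. Their poses are not given: they have to be found in the camera images.
- vise_axis (a point): Point on the vertical axis of the grey bench vise's handwheel, 132 mm above the worktop (the height of the middle of the crank grip when down). The vise is fixed; its bed, 35 mm high, runs from under the wheel along this frame's +y, the way the moving jaw closes; x points across the bed. The wheel is 116 mm across, its top 90 mm high, with a gearbox below it.
- vise_bed (a point): Fixed point on the top face of the vise bed (35 mm above the worktop), middle of the bed's 120 mm width (along x, so the open side edges lie at x = +-60 mm); axes as vise_axis.
- fixed_jaw_face (a point): Middle of the steel face of the fixed jaw, 170 mm from the wheel axis along the vise's +y, looking to -y, 52 mm above the worktop; the jaw is 110 mm wide and its top is 69 mm above the worktop. Axes as vise_axis.
- moving_jaw_face (a point): Middle of the steel face of the moving jaw, looking at the fixed jaw, 52 mm above the worktop; same width and height. The gap between the two faces is 92 to 104 mm at the start and 2 mm when the vise is fully shut.
- vise_wheel (a joint): Handwheel angle in rad: grows as the wheel is turned clockwise seen from above, 0.0 to 0.7 at the start, hard stop at 6.0 where the jaws are shut (2 mm left between them). 1 rad moves the jaw 17 mm. Stiff: 0.45 N m of friction (about 5 N at the swung-out grip); it stays where it is left.
- vise_jaw (a joint): Travel of the moving jaw in m towards the fixed jaw, 0.017 x the wheel angle; 0.102 = shut. Driven by the wheel only.
- crank_pivot (a point): Point on the vertical pivot of the folding crank, 132 mm above the worktop. The pivot is on the wheel, 42 mm from its axis, and goes round with it. Its x axis points away from the wheel axis.
- crank_swing (a joint): Swing of the crank about its pivot in rad: 0 = folded, its arm lying over the wheel's hub; grows counter-clockwise seen from above; 3.14 = swung out, the arm pointing straight away from the wheel axis with the grip 92 mm from the axis, in line with the latch; hard stop 3.4. Moves lightly. At the start 0 to 0.7.
- crank_lift (a joint): Height of the crank arm above its lowest position in m, 0 to 0.022; it falls to 0 by its weight (about 2 N) when let go. Lifted at least 14 mm it passes over the latch pins; lower, it is stopped by them. Lowered between them (swing 3.05 to 3.23, lift 0) it is latched and turns the wheel both ways; unlatched, it only folds back when pushed clockwise.
- latch_slot (a point): Middle of the slot between the two latch pins, 98 mm above the worktop, 30 mm outside the crank pivot, on the wheel. The pins are upright, round-topped, 10 mm thick, their tops 106 mm above the worktop; the crank arm (16 mm wide, underside 94 mm above the worktop when down) drops between them with 5.4 mm play in all.
- grip_center (a point): Middle of the crank's upright black grip: a smooth round handle 26 mm in diameter, from 106 to 160 mm above the worktop when the crank is down, which spins freely on the arm, so it can be led round without turning the hand. It stands 50 mm from the crank pivot and rises with the crank.
- scraper_center (a point): Middle of the scraper block, 36 mm above its underside. The block is 78 mm long (its x), 24 mm thick (its y) and 72 mm high, with flat vertical sides; a rubber blade forms its underside, an aluminium body 78 mm long reaches 33 mm up and a wooden grip 60 mm long the rest. It stands upright on the worktop, mass about 0.16 kg.
- tray_in (a point): Middle of the inner floor (3 mm above the worktop) of the fixed open aluminium tray that stands against one open side of the vise bed: 110 mm along its x, 130 mm along its y, rim 28 mm high, axes as vise_axis. Which side varies.
- chip_0_center (a point): Middle of stone chip 0: a grey lump 24 to 30 mm across and 15 to 17 mm high, loose on the vise bed between the jaws, within about 24 mm of the bed's middle line; the point is 8 mm above the chip's underside.
- chip_1_center (a point): Middle of stone chip 1: a grey lump 24 to 30 mm across and 15 to 17 mm high, loose on the vise bed between the jaws, within about 24 mm of the bed's middle line; the point is 8 mm above the chip's underside.
- chip_2_center (a point): Middle of stone chip 2: a grey lump 24 to 30 mm across and 15 to 17 mm high, loose on the vise bed between the jaws, within about 24 mm of the bed's middle line; the point is 8 mm above the chip's underside.
- tape_roll: Bystander: tan roll of tape lying flat, 100 mm across, 25 mm high, beside the vise on the side away from the tray. Origin at its underside. Must stay where it is.
- weight_500: Bystander: brass calibration weight, 38 mm across, 71 mm high, close to one end of the scraper. Origin at its underside. Must stay where it is.
- tin_1: Bystander: closed round aluminium tin, 67 mm across, 38 mm high, close to the other end of the scraper. Origin at its underside. Must stay where it is.
- beaker: Bystander: small glass beaker, 54 mm across, 70 mm high, right of the vise. Origin at its underside. Must stay where it is.
- wash_bottle: Bystander: cream squeeze bottle with a bent spout, 74 mm across, 226 mm high, at the back. Origin at its underside. Must stay where it is.
- cylinder: Bystander: tall glass measuring cylinder on a blue foot, 63 mm across the foot, 192 mm high, at the back left. Origin at its underside. Must stay where it is.
- calculator: Bystander: dark pocket calculator lying flat, 132 x 70 x 15 mm, at the left. Origin at its underside. Must stay where it is.
- dropper: Bystander: amber dropper bottle, 35 mm across, 108 mm high, at the back right. Origin at its underside. Must stay where it is.
Not all that is in view belongs to the job. Leave any blue or pink look-alike of the part that bears scraper_center alone.

How it is judged:
By the outcome, as a careful person would: the job done as asked, in the order asked, and still so for the second after the job is handed in, with the robot touching nothing.
It also fails if it takes over 72 s, if anything falls off the work surface, if the arm or the gripper's body presses on something with over 40 N, if the wrist force passes 120 N, or if a joint passes its speed limit or range.

## Working session

There is one attempt and no reset: what is moved stays moved. The work goes in short steps, Python scripts to look and compute and a shell command to move; the robot and the scene stay as the last step left them, time stands still between calls to the robot, and variables do not carry over. Pictures are saved under pics/ and viewed, at most 10 in all, crops included, and the job is handed in when it is done.

```bash
mkdir -p pics
cat > h.py <<'E'
import numpy as np, cv2
from bench import status, camera, camera_info, arm
def cam(n):
    i=camera_info(n); K=np.array(i["K"],float); R=cv2.Rodrigues(np.array(i["rvec"],float))[0]; t=np.array(i["tvec"],float).ravel()
    return K,R,t
def plane(c,uv,z):
    K,R,t=c; uv=np.atleast_2d(uv).astype(float); d=np.c_[uv,np.ones(len(uv))]@np.linalg.inv(K).T@R; o=-R.T@t
    return o+d*((z-o[2])/d[:,2])[:,None]
def proj(c,P):
    K,R,t=c; q=(np.atleast_2d(P)@R.T+t)@K.T; return q[:,:2]/q[:,2:]
def save(n,im,s=1): cv2.imwrite('pics/'+n,cv2.resize(im,None,fx=s,fy=s)[:,:,::-1])
E
python3 - <<'E'
from h import *
for n in ('top','side','wrist'):
    c=cam(n); im=camera(n); np.save(n+'.npy',im); save(n+'0.png',im,1.25)
    print(n,(-c[1].T@c[2]).round(3),c[0].round(1).tolist())
E
```

```text
top [0.476 0.029 1.488] [[436.6, 0.0, 317.4], [0.0, 436.6, 199.5], [0.0, 0.0, 1.0]]
side [ 0.46  -1.125  0.68 ] [[426.2, 0.0, 318.4], [0.0, 426.2, 196.8], [0.0, 0.0, 1.0]]
wrist [0.126 0.591 0.384] [[317.0, 0.0, 319.5], [0.0, 317.0, 199.1], [0.0, 0.0, 1.0]]
```

View pics/top0.png

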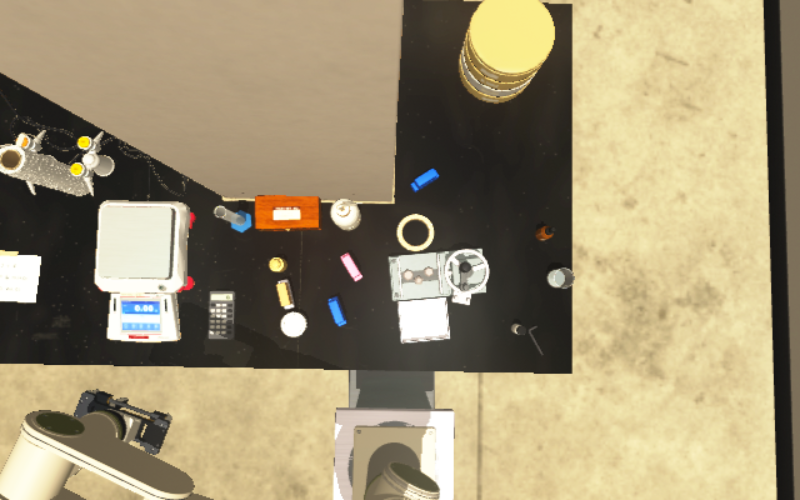

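View pics/side0.png

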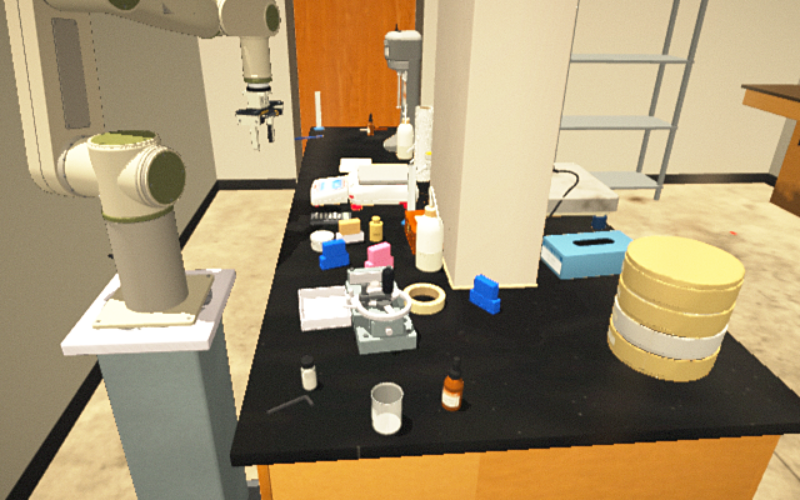

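The top view (scale 1.25) shows the scraper at (285,294), between the weight at (278,265) and the tin at (293,325). The bed with the chips is at about (418,275), the wheel at (467,270), the tray on the robot's side at (425,320) and the tape behind. Blue and pink look-alikes are at (337,310), (350,266) and (425,180).

Run:
```python
from h import *
c=cam('top'); s=1/1.25
for n,u,v,z in [('scr',285,294,.05),('weight',278,265,.07),('tin',293,325,.038),('wheel',467,270,.09),('bedmid',418,275,.035),('tray',425,320,.003),('bluescr',337,310,.05),('pink',350,266,.06),('tape',415,233,.025),('wash',346,214,.2),('pillar corner L',222,197,.0),('pillarR',394,203,0),('beaker',560,278,.07)]:
    print(n,plane(c,[u*s,v*s],z)[0].round(3))
im=np.load('top.npy'); cr=im[170:290,200:420]; save('topc.png',cr,3.6)
print(status.get_state()['orientation'])
```

```text
scr [0.454 0.295 0.05 ]
weight [0.529 0.312 0.07 ]
tin [0.373 0.274 0.038]
wheel [ 0.525 -0.176  0.09 ]
bedmid [ 0.511 -0.053  0.035]
tray [ 0.391 -0.076  0.003]
bluescr [0.415 0.158 0.05 ]
pink [0.531 0.127 0.06 ]
tape [ 0.624 -0.044  0.025]
wash [0.648 0.13  0.2  ]
pillar corner L [0.715 0.485 0.   ]
pillarR [0.709 0.014 0.   ]
beaker [ 0.51  -0.422  0.07 ]
[-1.78656366e-04  1.61191029e-01  9.86922948e-01 -7.17472158e-04]
```

View pics/topc.png

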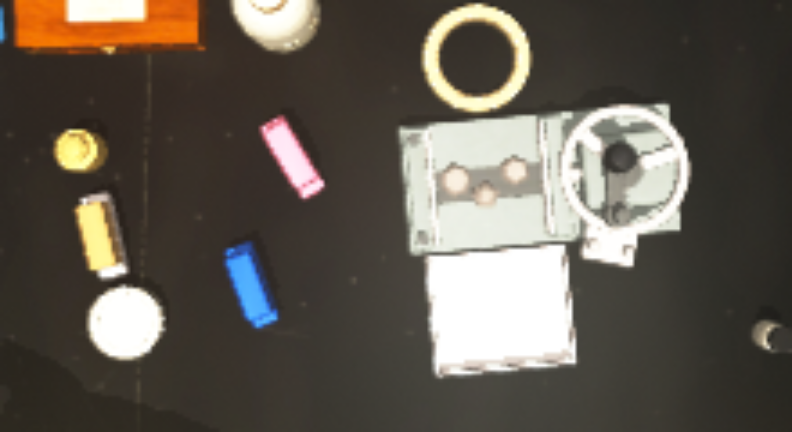

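```bash
python3 -m crank '[[[3,-3.5,-0.5],[0,0,0.08],9.3],[[3,-3.5,-0.5],[0,0,0.08],9.3],[[3,-3.5,-0.5],[0,0,0.08],9.3],[[3,-3.5,-0.5],[0,0,0.08],9.3]]'
python3 -m crank '[[[3,-3.5,-0.5],[0,0,0.08],9.3],[[3,-3.5,-0.5],[0,0,0.08],9.3],[[3,-3.5,-0.5],[0,0,0.08],9.3],[[3,-3.5,-0.5],[0,0,0.08],9.3],[[0,0,0],[0,0,0],9.3]]'
python3 - <<'E'
from h import *
s=status.get_state(); print(s['ee_pos'],s['orientation'],s['q'])
c=cam('wrist'); im=camera('wrist'); np.savez('w1.npz',im=im,K=c[0],R=c[1],t=c[2]); save('w1.png',im,1.25)
E
```

```text
time_s: 0.55
ee_pos: [0.3115, 0.4273, 0.2822]
orientation: [-0.0, -0.0, 1.0, -0.0]
contact_force: [1.5, 0.0, 0.0]
finger_gap: 1.0
gripper_force: 0.0
time_s: 1.05
ee_pos: [0.4334, 0.2846, 0.2617]
orientation: [-0.0, -0.156, 0.988, -0.001]
contact_force: [0.2, -0.3, 0.3]
finger_gap: 1.0
gripper_force: 0.0
[0.43336966 0.28458614 0.26166751] [-3.36213874e-04 -1.56310739e-01  9.87707250e-01 -1.10780592e-03] [ 0.48321351 -0.06705465  1.76512794 -0.00189825  1.44486665 -1.40125208]
```

View pics/w1.png

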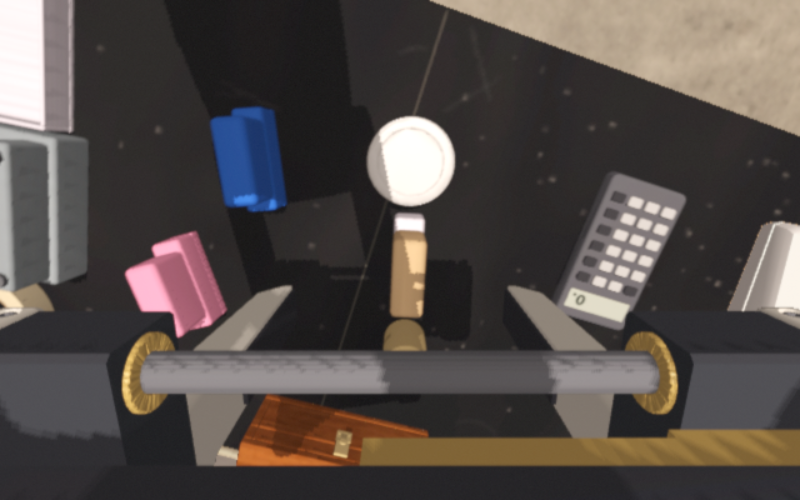

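The wrist view shows the scraper's wood top at about (392–426, 233–317) nearly along the image column. The tin is at (411,160), the weight at (404,335) and the two look-alikes are on the left.

Run:
```python
from h import *
d=np.load('w1.npz'); c=(d['K'],d['R'],d['t']); im=d['im']
roi=np.zeros(im.shape[:2],bool); roi[184:255,305:347]=1
hsv=cv2.cvtColor(im,cv2.COLOR_RGB2HSV)
m=roi&(hsv[...,1]>70)&(hsv[...,2]>110)
n,l,st,ce=cv2.connectedComponentsWithStats(m.astype(np.uint8)); k=1+st[1:,4].argmax(); print(st[k])
v,u=np.where(l==k); P=plane(c,np.c_[u,v],.072)[:,:2]*1000
r=cv2.minAreaRect(P.astype(np.float32)); print(r); print(P.mean(0))
s=status.get_state();
```

```text
[ 312  185   30   69 1792]
((451.6125183105469, 297.3271484375), (64.84587097167969, 24.10344123840332), 15.501628875732422)
[450.95980723 296.98859498]
```

```bash
python3 -m crank '[[[2,1.3,-3],[0,0,-0.044],7],[[0,0,-4],[0,0,0],7],[[0,0,0],[0,0,0],7]]'
```

```text
time_s: 1.4
ee_pos: [0.4472, 0.3013, 0.1869]
orientation: [-0.005, -0.136, 0.991, -0.002]
contact_force: [-0.9, -1.4, -0.3]
finger_gap: 0.793
gripper_force: 0.0
```

```bash
python3 -m crank '[[[0,0,0],[0,0,0],7],[[0,0,0],[0,0,0],7]]'
```

```text
time_s: 1.6
ee_pos: [0.4512, 0.3028, 0.195]
orientation: [0.001, -0.136, 0.991, 0.0]
contact_force: [0.8, -0.9, -0.4]
finger_gap: 0.758
gripper_force: 0.0
```

```bash
python3 -m crank '[[[0.3,-0.4,-3.6],[0,0,0],7],[[0,0,-2.5],[0,0,0],7],[[0,0,-1],[0,0,0],7],[[0,0,0],[0,0,0],7],[[0,0,0],[0,0,0],7]]'
python3 -m crank '[[[0,0,0],[0,0,0],1.5],[[0,0,0],[0,0,0],1.5],[[0,0,0],[0,0,0],1.5],[[0,0,0],[0,0,0],1.5],[[0,0,0],[0,0,0],1.5]]' 30
python3 -m crank '[[[0,0,0],[0,0,0],1.5],[[0,0,0],[0,0,0],1.5]]'
```

```text
time_s: 2.1
ee_pos: [0.4548, 0.2985, 0.1238]
orientation: [0.001, -0.136, 0.991, 0.0]
contact_force: [0.5, 0.3, 1.1]
finger_gap: 0.752
gripper_force: 0.0
time_s: 2.6
ee_pos: [0.4539, 0.2979, 0.1219]
orientation: [0.0, -0.136, 0.991, 0.0]
contact_force: [0.3, 0.0, 0.4]
finger_gap: 0.372
gripper_force: 0.0
time_s: 2.8
ee_pos: [0.4539, 0.2978, 0.1217]
orientation: [-0.0, -0.136, 0.991, -0.0]
contact_force: [0.0, 0.1, -0.1]
finger_gap: 0.255
gripper_force: 30.0
```

```bash
python3 -m crank '[[[0,0,2],[0,0,0],1.5],[[0,0,4.5],[0,0,0],1.5],[[0,0,4.5],[0,0,0],1.5],[[0,0,4.5],[0,0,0],1.5],[[0,0,2.5],[0,0,0],1.5]]' 40
python3 -m crank '[[[0.4,-3.7,0],[0,0,-0.146],1.5],[[0.4,-3.7,0],[0,0,-0.146],1.5],[[0.4,-3.7,0],[0,0,-0.146],1.5],[[0.4,-3.7,0],[0,0,-0.146],1.5]]'
python3 -m crank '[[[0.4,-3.7,0],[0,0,-0.146],1.5],[[0.4,-3.7,0],[0,0,-0.146],1.5],[[0.4,-3.7,0],[0,0,-0.146],1.5],[[0.4,-3.7,0],[0,0,-0.146],1.5]]'
python3 -m crank '[[[0.4,-3.7,0],[0,0,-0.146],1.5],[[0.4,-3.7,0],[0,0,-0.146],1.5],[[0.4,-3.7,0],[0,0,-0.146],1.5],[[0.4,-3.7,0],[0,0,-0.146],1.5]]'
python3 -m crank '[[[0,0,2],[0,0,0],1.5],[[0,0,0],[0,0,0],1.5],[[0,0,0],[0,0,0],1.5]]'
python3 - <<'E'
from h import *
s=status.get_state(); print(s['ee_pos'],s['orientation'],s['q'])
c=cam('wrist'); im=camera('wrist'); np.savez('w2.npz',im=im,K=c[0],R=c[1],t=c[2]); save('w2.png',im,1.25)
E
```

```text
time_s: 3.3
ee_pos: [0.4547, 0.2983, 0.3061]
orientation: [0.002, -0.136, 0.991, 0.001]
contact_force: [1.8, 1.6, -0.5]
finger_gap: 0.251
gripper_force: 40.0
time_s: 3.7
ee_pos: [0.4696, 0.1486, 0.3015]
orientation: [-0.0, 0.158, 0.987, -0.0]
contact_force: [0.9, 0.3, -1.7]
finger_gap: 0.256
gripper_force: 40.0
time_s: 4.1
ee_pos: [0.4856, 0.0004, 0.3015]
orientation: [-0.0, 0.436, 0.9, -0.0]
contact_force: [0.2, -1.1, -1.6]
finger_gap: 0.256
gripper_force: 40.0
time_s: 4.5
ee_pos: [0.5016, -0.1477, 0.3014]
orientation: [-0.0, 0.676, 0.736, -0.0]
contact_force: [-0.3, 0.7, -1.6]
finger_gap: 0.256
gripper_force: 40.0
time_s: 4.8
ee_pos: [0.502, -0.146, 0.3216]
orientation: [0.0, 0.674, 0.739, 0.0]
contact_force: [-0.5, 0.7, -2.3]
finger_gap: 0.255
gripper_force: 40.0
[ 0.50204026 -0.14596735  0.32161212] [2.15720813e-04 6.73973517e-01 7.38755439e-01 2.32151277e-04] [-3.81193197e-01 -8.72213525e-02  1.67470880e+00  2.83513781e-04
  1.55353832e+00 -4.72845557e-01]
```

View pics/w2.png

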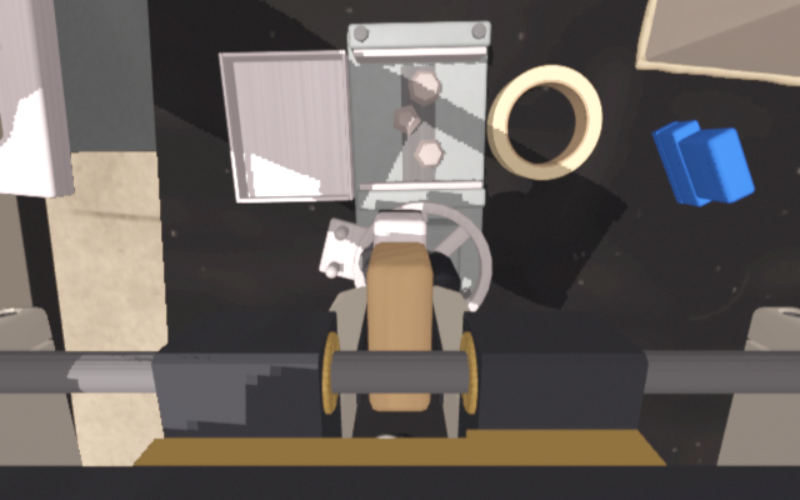

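The wrist view shows the bed's side edges at about x=347–355 and 485–490. The fixed jaw's bright plate is at y≈48–64 and the moving jaw's at y≈185. Chips are at (425,86), (406,119) and (429,153), with the tray on the left (-x). The wheel's latch pins are near (340,250).

Run:
```python
from h import *
d=np.load('w2.npz'); c=(d['K'],d['R'],d['t']); im=d['im']; s=.8
print('cam',(-c[1].T@c[2]).round(3))
q=lambda u,v,z: plane(c,[u*s,v*s],z)[0].round(4)[:2]
for n,u,v,z in [('bedL',350,80,.035),('bedL2',355,180,.035),('bedR',489,80,.035),('bedR2',486,180,.035),
 ('fixTopL',350,48,.069),('fixTopR',488,48,.069),('fixlowL',352,66,.035),('movL',358,186,.069),('movR',484,184,.069),('chip',425,86,.045),('chip',406,119,.045),('chip',429,153,.045),
 ('trayTL',220,53,.028),('trayBL',238,202,.028),('trayTR',347,50,.028),('trayBR',352,200,.028),('pin',340,233,.106),('pin',331,270,.106),('tapeR L',490,120,.02)]: print(n,q(u,v,z))
g=cv2.cvtColor(im,cv2.COLOR_RGB2GRAY)
for col in (290,300,380): print(col,g[30:60,col].tolist(),g[140:165,col].tolist())
for row in (80,100,130): print(row,g[row,270:295].tolist(),g[row,380:400].tolist())
```

```text
cam [ 0.496 -0.077  0.404]
bedL [ 0.4488 -0.0247]
bedL2 [ 0.4587 -0.1098]
bedR [ 0.5688 -0.0135]
bedR2 [ 0.5787 -0.0986]
fixTopL [ 0.4518 -0.0066]
fixTopR [0.5579 0.0033]
fixlowL [ 0.4498 -0.0134]
movL [ 0.465  -0.1115]
movR [ 0.57   -0.1001]
chip [ 0.5136 -0.025 ]
chip [ 0.5001 -0.0529]
chip [ 0.5231 -0.0794]
trayTL [ 0.3341 -0.0124]
trayBL [ 0.3487 -0.1413]
trayTR [4.438e-01 2.000e-04]
trayBR [ 0.4564 -0.1294]
pin [ 0.4571 -0.1447]
pin [ 0.4517 -0.1751]
tapeR L [ 0.5777 -0.0449]
290 [163, 147, 121, 146, 192, 218, 208, 190, 169, 200, 247, 249, 219, 201, 181, 137, 121, 120, 120, 123, 127, 137, 140, 139, 139, 139, 139, 139, 140, 139] [136, 135, 135, 133, 134, 133, 134, 152, 173, 174, 171, 157, 131, 129, 135, 137, 137, 137, 136, 137, 144, 154, 155, 159, 179]
300 [221, 221, 221, 221, 221, 217, 203, 183, 163, 211, 254, 255, 255, 255, 235, 155, 122, 120, 120, 122, 129, 138, 140, 139, 139, 140, 141, 141, 141, 141] [134, 134, 134, 134, 134, 135, 151, 220, 255, 255, 255, 235, 176, 196, 213, 222, 224, 223, 222, 215, 200, 186, 168, 154, 151]
380 [148, 193, 209, 207, 199, 183, 165, 190, 236, 25
[... 199 characters left out ...]
211, 210, 210, 208, 189, 137]
80 [192, 195, 200, 199, 197, 187, 191, 182, 144, 135, 121, 129, 137, 137, 138, 138, 138, 137, 138, 137, 138, 138, 138, 138, 138] [215, 215, 214, 214, 214, 214, 213, 195, 157, 70, 50, 51, 49, 50, 64, 116, 159, 162, 178, 231]
100 [192, 191, 194, 198, 197, 196, 185, 192, 185, 145, 134, 120, 125, 135, 137, 137, 138, 137, 138, 137, 138, 137, 138, 138, 137] [135, 135, 135, 135, 134, 134, 131, 119, 65, 76, 122, 130, 145, 165, 228, 249, 251, 250, 250, 250]
130 [195, 194, 189, 189, 193, 195, 194, 192, 194, 191, 156, 137, 124, 124, 130, 134, 135, 134, 134, 134, 135, 135, 136, 135, 135] [212, 211, 211, 210, 209, 202, 177, 87, 51, 52, 52, 52, 51, 52, 53, 51, 53, 52, 50, 77]
```

```bash
python3 -m crank '[[[1.95,3.25,0],[0,0,0.013],1.5],[[1.95,3.25,0],[0,0,0],1.5],[[1.95,3.25,0],[0,0,0],1.5],[[0,0,-3.5],[0,0,0],1.5],[[0,0,-3],[0,0,0],1.5]]'
python3 -m crank '[[[0,0,-2],[0,0,0],1.5],[[0,0,0],[0,0,0],1.5],[[0,0,0],[0,0,0],1.5]]'
python3 - <<'E'
from h import *
s=status.get_state(); print(s['ee_pos'],s['orientation'],s['time_s'])
c=cam('wrist'); im=camera('wrist'); np.savez('w3.npz',im=im,K=c[0],R=c[1],t=c[2]); save('w3.png',im,1.25)
E
```

```text
time_s: 5.35
ee_pos: [0.5607, -0.0462, 0.2553]
orientation: [0.0, 0.668, 0.744, 0.0]
contact_force: [-0.6, -0.6, -2.2]
finger_gap: 0.252
gripper_force: 40.0
time_s: 5.65
ee_pos: [0.56, -0.0479, 0.2364]
orientation: [-0.001, 0.669, 0.743, -0.0]
contact_force: [0.3, -0.3, -0.7]
finger_gap: 0.258
gripper_force: 40.0
[ 0.55995491 -0.04793858  0.23638752] [-5.81192077e-04  6.68931768e-01  7.43323504e-01 -3.46681741e-04] 5.65
```

View pics/w3.png

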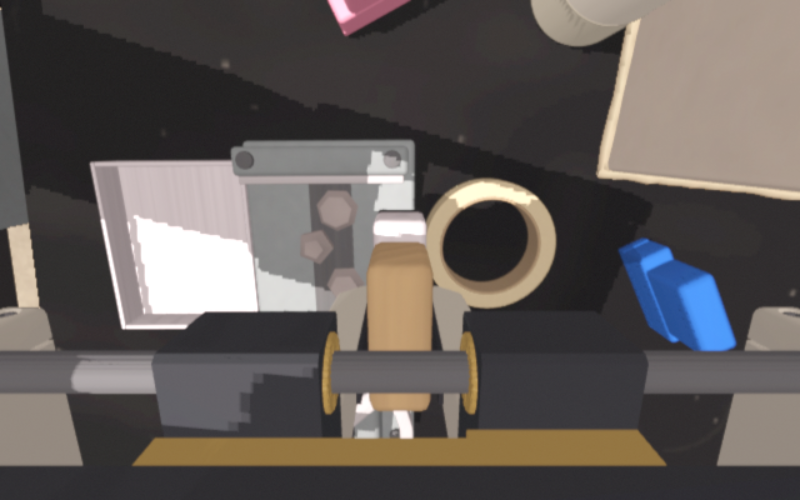

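The view shows the scraper above the bed on the far side of the chips, with its far end at row 212, the jaw plate at row 180 and the chips to the left of the blade.

Run:
```python
from h import *
d=np.load('w3.npz'); c=(d['K'],d['R'],d['t']); s=.8
q=lambda u,v,z: plane(c,[u*s,v*s],z)[0].round(4)[:2]
print('alu end',q(375,212,.148),q(424,212,.148)); print('wood far end top',q(400,243,.187),'near?',q(400,408,.187))
print('jaw plate far L,R',q(238,176,.069),q(403,176,.069),'face low',q(247,184,.035)); print('bed R',q(414,200,.035))
```

```text
alu end [ 0.5456 -0.0072] [ 0.5668 -0.005 ]
wood far end top [ 0.5569 -0.0105] near? [ 0.5638 -0.075 ]
jaw plate far L,R [ 0.4553 -0.0068] [0.5573 0.0041] face low [ 0.4483 -0.0155]
bed R [ 0.5675 -0.0142]
```

```bash
python3 -m crank '[[[0,-0.4,-2],[0,0,0.01],1.5],[[0,0,-3],[0,0,0],1.5],[[0,0,-2],[0,0,0],1.5],[[0,0,0],[0,0,0],1.5],[[0,0,0],[0,0,0],1.5]]'
python3 -m crank '[[[0,0,-0.7],[0,0,0],1.5],[[0,0,0],[0,0,0],1.5],[[0,0,0],[0,0,0],1.5]]'
```

```text
time_s: 6.2
ee_pos: [0.5611, -0.0528, 0.1684]
orientation: [0.001, 0.666, 0.746, 0.0]
contact_force: [0.3, -0.1, 0.0]
finger_gap: 0.256
gripper_force: 40.0
time_s: 6.5
ee_pos: [0.5608, -0.0527, 0.1605]
orientation: [0.0, 0.666, 0.746, 0.0]
contact_force: [-0.0, 0.5, -1.6]
finger_gap: 0.26
gripper_force: 40.0
```

```bash
python3 -m crank '[[[-0.5,-0.05,-0.2],[0,0,0],1.5],[[-1.2,-0.13,0],[0,0,0],1.5],[[-1.2,-0.13,0],[0,0,0],1.5],[[-1.2,-0.13,0],[0,0,0],1.5],[[-1.2,-0.13,0],[0,0,0],1.5]]'
python3 -m crank '[[[-1.2,-0.13,0],[0,0,0],1.5],[[-1.2,-0.13,0],[0,0,0],1.5],[[-1.2,-0.13,0],[0,0,0],1.5],[[-1.2,-0.13,0],[0,0,0],1.5],[[-1.2,-0.13,0],[0,0,0],1.5]]'
python3 -m crank '[[[-1.2,-0.13,0],[0,0,0],1.5],[[-1.2,-0.13,0],[0,0,0],1.5],[[-0.6,-0.06,0],[0,0,0],1.5],[[0,0,0],[0,0,0],1.5],[[0,0,0],[0,0,0],1.5]]'
```

```text
time_s: 7.0
ee_pos: [0.5067, -0.0584, 0.1579]
orientation: [0.0, 0.666, 0.746, 0.0]
contact_force: [0.8, -0.0, -2.1]
finger_gap: 0.254
gripper_force: 40.0
time_s: 7.5
ee_pos: [0.4467, -0.0649, 0.1579]
orientation: [0.0, 0.666, 0.746, 0.0]
contact_force: [1.2, -0.4, -1.0]
finger_gap: 0.255
gripper_force: 40.0
time_s: 8.0
ee_pos: [0.4177, -0.0681, 0.158]
orientation: [0.0, 0.666, 0.746, 0.0]
contact_force: [1.0, -0.5, -1.2]
finger_gap: 0.253
gripper_force: 40.0
```

```bash
python3 -m crank '[[[0,0,3],[0,0,0],1.5],[[0,0,4.5],[0,0,0],1.5],[[1.5,-2,4],[0,0,0],1.5],[[2,-3,3],[0,0,0],1.5],[[2,-3,1.5],[0,0,0],1.5]]'
python3 -m crank '[[[0,0,0],[0,0,0],1.5],[[0,0,0],[0,0,0],1.5]]'
python3 - <<'E'
from h import *
s=status.get_state(); print(s['ee_pos'],s['orientation'],s['time_s'])
c=cam('wrist'); im=camera('wrist'); np.savez('w4.npz',im=im,K=c[0],R=c[1],t=c[2]); save('w4.png',im,1.25)
E
```

```text
time_s: 8.5
ee_pos: [0.4746, -0.1493, 0.3219]
orientation: [0.003, 0.665, 0.747, 0.001]
contact_force: [1.1, 1.7, -1.7]
finger_gap: 0.253
gripper_force: 40.0
time_s: 8.7
ee_pos: [0.473, -0.1486, 0.3177]
orientation: [-0.0, 0.666, 0.746, 0.0]
contact_force: [0.0, -0.6, -2.2]
finger_gap: 0.253
gripper_force: 40.0
[ 0.47296208 -0.1485823   0.31765232] [-2.00170706e-04  6.66071579e-01  7.45887799e-01  5.95622158e-05] 8.7
```

View pics/w4.png

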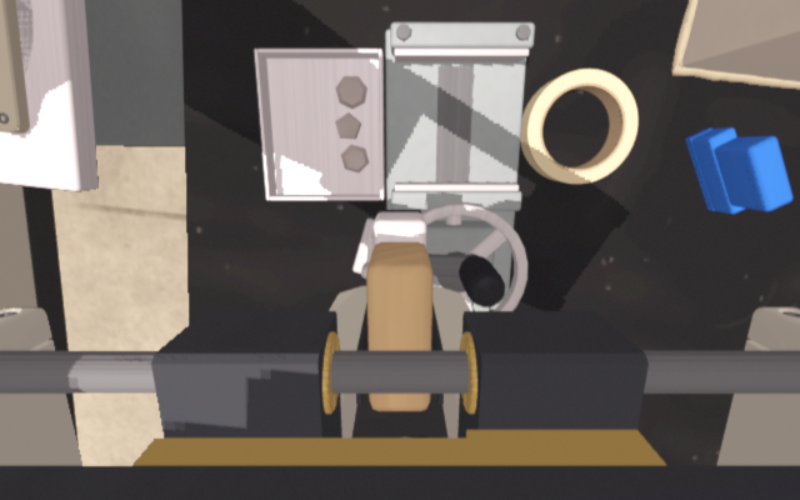

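All three chips lie in the tray, at (352,92), (348,127) and (355,158), and the bed is clear. Next I stand the scraper down in the free spot near (0.41, 0.07).

```bash
python3 -m crank '[[[-1.3,4.4,0],[0,0,0],1.5],[[-1.3,4.4,0],[0,0,0],1.5],[[-1.3,4.4,0],[0,0,0],1.5],[[-1.3,4.4,0],[0,0,0],1.5],[[-1.3,4.4,-1],[0,0,0],1.5]]'
python3 -m crank '[[[0,0,-4.5],[0,0,0],1.5],[[0,0,-4.5],[0,0,0],1.5],[[0,0,-4.5],[0,0,0],1.5],[[0,0,-3],[0,0,0],1.5],[[0,0,-1],[0,0,0],1.5]]'
python3 -m crank '[[[0,0,0],[0,0,0],1.5],[[0,0,0],[0,0,0],1.5],[[0,0,0],[0,0,0],1.5]]'
```

```text
time_s: 9.25
ee_pos: [0.4062, 0.0741, 0.308]
orientation: [0.0, 0.665, 0.746, 0.001]
contact_force: [0.8, 1.3, -0.5]
finger_gap: 0.257
gripper_force: 40.0
time_s: 9.75
ee_pos: [0.4036, 0.0725, 0.1284]
orientation: [-0.003, 0.665, 0.747, -0.003]
contact_force: [-1.2, -0.1, -1.0]
finger_gap: 0.257
gripper_force: 40.0
time_s: 10.05
ee_pos: [0.4089, 0.0721, 0.1349]
orientation: [0.001, 0.666, 0.746, 0.001]
contact_force: [0.6, 0.0, -1.3]
finger_gap: 0.256
gripper_force: 40.0
```

```bash
python3 -m crank '[[[0,0,-1.0],[0,0,0],1.5],[[0,0,0],[0,0,0],1.5],[[0,0,0],[0,0,0],1.5],[[0,0,-0.15],[0,0,0],1.5],[[0,0,0],[0,0,0],1.5]]'
python3 -m crank '[[[0,0,-0.15],[0,0,0],1.5],[[0,0,0],[0,0,0],1.5]]'
```

```text
time_s: 10.55
ee_pos: [0.4077, 0.072, 0.1216]
orientation: [0.0, 0.666, 0.746, 0.0]
contact_force: [-0.3, 1.0, 2.8]
finger_gap: 0.26
gripper_force: 40.0
time_s: 10.75
ee_pos: [0.4079, 0.072, 0.1216]
orientation: [0.0, 0.666, 0.746, 0.0]
contact_force: [-10.1, -0.5, 21.6]
finger_gap: 0.257
gripper_force: 40.0
```

```bash
python3 -m crank '[[[0,0,0.15],[0,0,0],1.5],[[0,0,0],[0,0,0],5.5],[[0,0,0],[0,0,0],5.5],[[0,0,0],[0,0,0],5.5],[[0,0,0],[0,0,0],5.5]]' 20
python3 -m crank '[[[0,0,1],[0,0,0],5.5],[[0,0,3],[0,0,0],5.5],[[0,0,4.5],[0,0,0],5.5],[[0,0,4.5],[0,0,0],5.5],[[0,0,3],[0,0,0],5.5]]'
```

```text
time_s: 11.25
ee_pos: [0.4073, 0.0719, 0.1211]
orientation: [-0.0, 0.666, 0.746, -0.0]
contact_force: [-0.7, 0.8, 0.6]
finger_gap: 0.548
gripper_force: 0.0
time_s: 11.75
ee_pos: [0.408, 0.072, 0.2855]
orientation: [0.001, 0.666, 0.746, 0.001]
contact_force: [0.8, 0.0, 0.2]
finger_gap: 0.588
gripper_force: 0.0
```

```bash
python3 -m crank '[[[1.2,-4.1,0.5],[0,0,0],5.5],[[1.2,-4.1,0.5],[0,0,0],5.5],[[1.2,-4.1,0.5],[0,0,0],5.5],[[1.2,-4.1,0.5],[0,0,0],5.5]]'
python3 -m crank '[[[1.2,-4.1,0.5],[0,0,0],5.5],[[1.2,-4.1,0.5],[0,0,0],5.5],[[1.2,-4.1,0.5],[0,0,0],5.5],[[1.2,-4.1,0.5],[0,0,0],5.5]]'
python3 -m crank '[[[0,0,0],[0,0,0],5.5],[[0,0,0],[0,0,0],5.5],[[0,0,0],[0,0,0],5.5]]'
python3 - <<'E'
from h import *
s=status.get_state(); print(s['ee_pos'],s['orientation'],s['time_s'])
c=cam('wrist'); im=camera('wrist'); np.savez('w5.npz',im=im,K=c[0],R=c[1],t=c[2]); save('w5.png',im,1.25)
E
```

```text
time_s: 12.15
ee_pos: [0.4556, -0.0936, 0.3025]
orientation: [0.001, 0.666, 0.746, 0.0]
contact_force: [0.9, 0.5, -0.2]
finger_gap: 0.594
gripper_force: 0.0
time_s: 12.55
ee_pos: [0.5035, -0.2579, 0.3222]
orientation: [0.0, 0.666, 0.746, 0.0]
contact_force: [0.3, 0.8, -0.3]
finger_gap: 0.592
gripper_force: 0.0
time_s: 12.85
ee_pos: [0.5032, -0.2553, 0.3214]
orientation: [-0.0, 0.666, 0.746, 0.0]
contact_force: [-0.7, -0.2, -0.1]
finger_gap: 0.59
gripper_force: 0.0
[ 0.503199   -0.25531801  0.32140907] [-2.37621952e-04  6.65559574e-01  7.46344681e-01  1.18074497e-04] 12.85
```

View pics/w5.png

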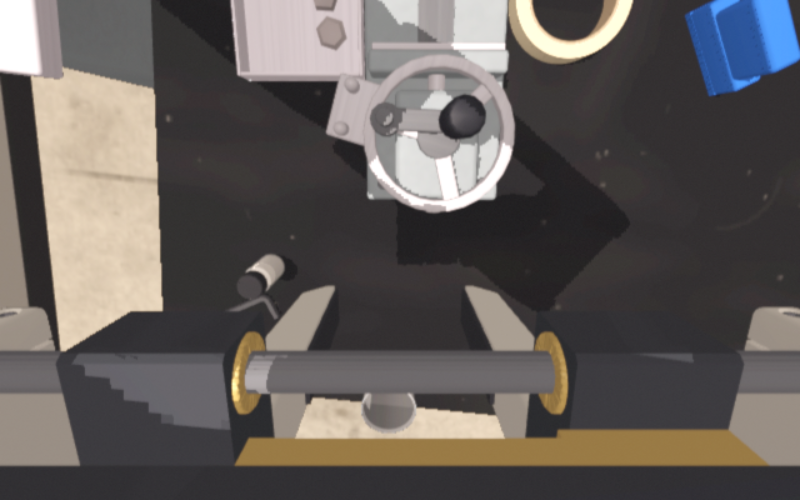

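The view shows the wheel rim centred at about (439,133), the crank pivot at (386,118), the grip at (463,116) and the latch pins at (352,86) and (341,128).

Run:
```python
from h import *
d=np.load('w5.npz'); c=(d['K'],d['R'],d['t']); im=d['im']; s=.8
q=lambda u,v,z: plane(c,[u*s,v*s],z)[0][:2]
g=cv2.cvtColor(im,cv2.COLOR_RGB2GRAY)
a=[]
for e in [(363,133,.09),(515,133,.09),(439,55,.09),(439,211,.09)]: a.append(q(*e))
a=np.array(a); print('rim',a.round(4).tolist()); A=np.c_[2*a,np.ones(4)]; x=np.linalg.lstsq(A,(a**2).sum(1),rcond=None)[0]; print('axis rim',x[:2],np.sqrt(x[2]+x[:2]@x[:2]))
ax=np.array([.5256,-.176])
p1,p2=q(352,86,.106),q(341,128,.106); print('pins',p1,p2,'mid',(p1+p2)/2)
m=np.zeros(g.shape,np.uint8); m[70:115,345:395]=(im[70:115,345:395].max(2)<45)
n,l,st,ce=cv2.connectedComponentsWithStats(m); k=1+st[1:,4].argmax(); print(st[k],ce[k])
print('grip@.16',q(*(ce[k]/s),.16),'@.15',q(*(ce[k]/s),.15)); print('pivot .115',q(386,118,.115))
```

```text
rim [[0.4674, -0.1791], [0.5822, -0.1658], [0.5172, -0.1186], [0.5331, -0.2316]]
axis rim [ 0.52508876 -0.17508444] 0.05748257594362378
pins [ 0.45821978 -0.14884059] [ 0.45278604 -0.17788396] mid [ 0.45550291 -0.16336227]
[352  86  25  25 141] [358.76595745 101.62411348]
grip@.16 [ 0.52340235 -0.17162509] @.15 [ 0.52452895 -0.17100944]
pivot .115 [ 0.48456575 -0.16792229]
```

```bash
cat > geo.py <<'E'
from h import *
ax=np.array([.5251,-.1751]); a=np.deg2rad(170.2); pv=ax+.042*np.array([np.cos(a),np.sin(a)])
def gp(s): return pv+.05*np.array([np.cos(a+np.pi+s),np.sin(a+np.pi+s)])
E
python3 - <<'E'
from geo import *
d=np.load('w5.npz'); c=(d['K'],d['R'],d['t']); im=d['im']
m=np.zeros(im.shape[:2],np.uint8); m[70:115,350:392]=(im[70:115,350:392].max(2)<75)
n,l,st,ce=cv2.connectedComponentsWithStats(m); k=1+st[1:,4].argmax(); print(st[k],ce[k])
for uv in (ce[k],[370.4,92]):
    for z in (.16,.145):
        G=plane(c,uv,z)[0][:2]; r=G-pv; print(z,G.round(4),np.linalg.norm(r).round(4),'swing',(np.arctan2(r[1],r[0])-a-np.pi+2*np.pi))
for s in np.linspace(.2,3.14,11): print(round(s,2),gp(s).round(4))
E
```

```text
[351  76  37  35 664] [369.87801205  94.60692771]
0.16 [ 0.5308 -0.1658] 0.0471 swing 0.21628181551295533
0.145 [ 0.5329 -0.1645] 0.0493 swing 0.2402607932985834
0.16 [ 0.5309 -0.164 ] 0.0473 swing 0.2549741824402254
0.145 [ 0.533  -0.1626] 0.0496 swing 0.27934709146391334
0.2 [ 0.5337 -0.1665]
0.49 [ 0.5311 -0.1521]
0.79 [ 0.5245 -0.139 ]
1.08 [ 0.5144 -0.1284]
1.38 [ 0.5016 -0.1213]
1.67 [ 0.4873 -0.1181]
1.96 [ 0.4727 -0.1192]
2.26 [ 0.459  -0.1245]
2.55 [ 0.4475 -0.1335]
2.85 [ 0.4391 -0.1455]
3.14 [ 0.4345 -0.1594]
```

```bash
python3 -m crank '[[[1,3,0],[0,0,0],5.5],[[1,3,0],[0,0,0],5.5],[[0.9,3.1,0],[0,0,0],5.5],[[0,0,-3],[0,0,0],5.5],[[0,0,-4],[0,0,0],5.5]]'
python3 -m crank '[[[0,0,-3],[0,0,0],5.5],[[0,0,-2],[0,0,0],5.5],[[0,0,0],[0,0,0],5.5],[[0,0,0],[0,0,0],5.5]]'
```

```text
time_s: 13.4
ee_pos: [0.534, -0.1632, 0.2539]
orientation: [0.003, 0.664, 0.747, 0.001]
contact_force: [0.9, 0.8, -0.3]
finger_gap: 0.592
gripper_force: 0.0
time_s: 13.8
ee_pos: [0.5323, -0.1643, 0.202]
orientation: [-0.0, 0.665, 0.747, -0.0]
contact_force: [-0.2, 0.2, -0.3]
finger_gap: 0.589
gripper_force: 0.0
```

```bash
python3 -m crank '[[[0,0,0],[0,0,0],1.5],[[0,0,0],[0,0,0],1.5],[[0,0,0],[0,0,0],1.5],[[0,0,0],[0,0,0],1.5],[[0,0,0],[0,0,0],1.5]]' 30
python3 -m crank '[[[0,0,0],[0,0,0],1.5],[[0,0,1],[0,0,0],1.5],[[0,0,0.8],[0,0,0],1.5],[[0,0,0],[0,0,0],1.5],[[0,0,0],[0,0,0],1.5]]'
```

```text
time_s: 14.3
ee_pos: [0.5327, -0.1652, 0.2018]
orientation: [0.0, 0.666, 0.746, 0.0]
contact_force: [0.6, 0.3, 2.5]
finger_gap: 0.274
gripper_force: 30.0
time_s: 14.8
ee_pos: [0.5325, -0.1651, 0.2194]
orientation: [0.0, 0.666, 0.746, 0.0]
contact_force: [2.4, -0.7, -1.3]
finger_gap: 0.274
gripper_force: 30.0
```

```bash
python3 -m crank '[[[-0.14,1.3,0],[0,0,0],1.5],[[-0.66,1.31,0],[0,0,0],1.5],[[-1.01,1.06,0],[0,0,0],1.5],[[-1.28,0.71,0],[0,0,0],1.5],[[-1.43,0.32,0],[0,0,0],1.5]]'
python3 -m crank '[[[0,0,0],[0,0,0],1.5],[[0,0,0],[0,0,0],1.5]]'
```

```text
time_s: 15.3
ee_pos: [0.4859, -0.1178, 0.2187]
orientation: [0.0, 0.665, 0.746, -0.001]
contact_force: [-0.3, -11.1, -2.2]
finger_gap: 0.274
gripper_force: 30.0
time_s: 15.5
ee_pos: [0.486, -0.1181, 0.219]
orientation: [0.0, 0.666, 0.746, -0.001]
contact_force: [-1.1, -8.1, -2.6]
finger_gap: 0.274
gripper_force: 30.0
```

```bash
python3 -m crank '[[[-1.46,-0.2,0],[0,0,0],1.5],[[-1.37,-0.55,0],[0,0,0],1.5],[[-1.15,-0.9,0],[0,0,0],1.5],[[-0.84,-1.2,0],[0,0,0],1.5],[[-0.46,-1.39,0],[0,0,0],1.5]]'
python3 -m crank '[[[0,0,0],[0,0,0],1.5],[[0,0,0],[0,0,0],1.5]]'
```

```text
time_s: 16.0
ee_pos: [0.4334, -0.1599, 0.219]
orientation: [-0.0, 0.665, 0.746, 0.0]
contact_force: [3.4, 0.8, -3.5]
finger_gap: 0.272
gripper_force: 30.0
time_s: 16.2
ee_pos: [0.4338, -0.1601, 0.2189]
orientation: [-0.001, 0.666, 0.746, -0.0]
contact_force: [-0.3, -0.1, -1.7]
finger_gap: 0.275
gripper_force: 30.0
```

```bash
python3 -m crank '[[[0,0,-0.6],[0,0,0],1.5],[[0,0,-0.4],[0,0,0],1.5],[[0,0,0],[0,0,0],1.5]]'
python3 -m crank '[[[0,0,-0.4],[0,0,0],1.5],[[0,0,-0.3],[0,0,0],1.5],[[0,0,0],[0,0,0],1.5],[[0,0,0],[0,0,0],1.5]]'
```

```text
time_s: 16.5
ee_pos: [0.434, -0.1598, 0.208]
orientation: [-0.001, 0.665, 0.746, -0.0]
contact_force: [-1.0, -0.6, -1.4]
finger_gap: 0.273
gripper_force: 30.0
time_s: 16.9
ee_pos: [0.4341, -0.1603, 0.2019]
orientation: [-0.001, 0.666, 0.746, -0.0]
contact_force: [-4.8, 1.7, -0.6]
finger_gap: 0.277
gripper_force: 30.0
```

Run:
```python
from geo import *
s=status.get_state(); p=np.array(s['ee_pos'][:2]); print(p)
th=np.arctan2(*(p-ax)[::-1]); prev=p
for n in range(1,30):
    w=ax+.092*np.array([np.cos(th-.2*n),np.sin(th-.2*n)]); print(n,((w-prev)*100).round(2),w.round(4)); prev=w
```

```text
[ 0.43409539 -0.16025189]
1 [0.5  1.77] [ 0.4391 -0.1425]
2 [0.82 1.64] [ 0.4472 -0.1261]
3 [1.13 1.45] [ 0.4585 -0.1116]
4 [1.39 1.2 ] [ 0.4725 -0.0996]
5 [1.6 0.9] [ 0.4885 -0.0907]
6 [1.75 0.56] [ 0.506  -0.0851]
7 [1.83 0.2 ] [ 0.5243 -0.0831]
8 [ 1.83 -0.17] [ 0.5426 -0.0848]
9 [ 1.76 -0.53] [ 0.5602 -0.09  ]
10 [ 1.62 -0.87] [ 0.5764 -0.0987]
11 [ 1.42 -1.17] [ 0.5905 -0.1104]
12 [ 1.15 -1.43] [ 0.6021 -0.1247]
13 [ 0.85 -1.63] [ 0.6105 -0.141 ]
14 [ 0.51 -1.77] [ 0.6156 -0.1586]
15 [ 0.15 -1.83] [ 0.6171 -0.177 ]
16 [-0.22 -1.82] [ 0.6149 -0.1952]
17 [-0.58 -1.74] [ 0.6091 -0.2126]
18 [-0.91 -1.59] [ 0.6    -0.2286]
19 [-1.21 -1.38] [ 0.5879 -0.2424]
20 [-1.46 -1.11] [ 0.5732 -0.2535]
21 [-1.65 -0.8 ] [ 0.5567 -0.2615]
22 [-1.78 -0.46] [ 0.5389 -0.2661]
23 [-1.83 -0.09] [ 0.5206 -0.267 ]
24 [-1.82  0.27] [ 0.5024 -0.2643]
25 [-1.73  0.63] [ 0.4851 -0.258 ]
26 [-1.57  0.96] [ 0.4695 -0.2484]
27 [-1.34  1.25] [ 0.456  -0.2359]
28 [-1.07  1.49] [ 0.4453 -0.2209]
29 [-0.75  1.68] [ 0.4378 -0.2042]
```

```bash
python3 -m crank '[[[0.5,1.77,0],[0,0,0],1.5],[[0.82,1.64,0],[0,0,0],1.5],[[1.13,1.45,0],[0,0,0],1.5]]' 40
python3 -m crank '[[[0,0,0],[0,0,0],1.5],[[0,0,0],[0,0,0],1.5]]'
python3 - <<'E'
from h import *
im=camera('wrist'); c=cam('wrist'); np.savez('w6.npz',im=im,K=c[0],R=c[1],t=c[2]); save('w6.png',im,1.25)
save('s6.png',camera('side')[200:300,230:360],5)
E
```

```text
time_s: 17.2
ee_pos: [0.4586, -0.1119, 0.202]
orientation: [0.0, 0.666, 0.746, -0.001]
contact_force: [-2.2, -5.3, -3.0]
finger_gap: 0.269
gripper_force: 40.0
time_s: 17.4
ee_pos: [0.4591, -0.1117, 0.2022]
orientation: [0.0, 0.665, 0.747, 0.0]
contact_force: [-0.8, 2.8, -1.1]
finger_gap: 0.272
gripper_force: 40.0
```

View pics/s6.png

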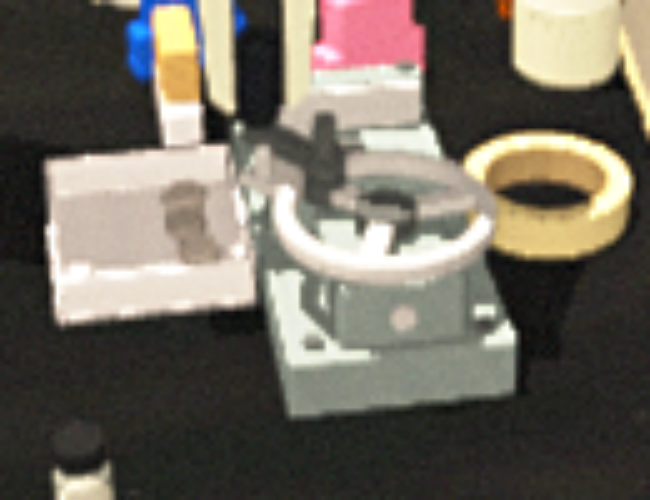

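The side crop shows the crank arm lying out over the bracket, away from the hub, with the pivot post at (325,150). The scraper stands upright at (178,75), and three chips are in the tray.

Run:
```python
from geo import *
c=cam('side')
for t in (170.2,170.2-34):
    d=np.array([np.cos(np.deg2rad(t)),np.sin(np.deg2rad(t))])
    for r,z in ((.042,.11),(.072,.098)):
        print(t,r,((proj(c,[*(ax+r*d),z])-[230,200])*5).round())
```

```text
170.2 0.042 [[304. 164.]]
170.2 0.072 [[248. 181.]]
136.2 0.042 [[324. 142.]]
136.2 0.072 [[282. 143.]]
```

```bash
python3 -m crank '[[[1.34,1.22,0],[0,0,0],1.5],[[1.6,0.9,0],[0,0,0],1.5],[[1.75,0.56,0],[0,0,0],1.5],[[1.83,0.2,0],[0,0,0],1.5]]' 40
```

```text
time_s: 17.9
ee_pos: [0.5236, -0.084, 0.2019]
orientation: [-0.0, 0.666, 0.746, -0.001]
contact_force: [-5.0, -5.9, -0.9]
finger_gap: 0.268
gripper_force: 40.0
```

Pivot at (324,142) matches a turned wheel, so the crank is latched. I carry on winding.

```bash
python3 -m crank '[[[1.83,-0.2,0],[0,0,0],1.5],[[1.76,-0.53,0],[0,0,0],1.5],[[1.62,-0.87,0],[0,0,0],1.5],[[1.42,-1.17,0],[0,0,0],1.5]]'
python3 -m crank '[[[1.15,-1.43,0],[0,0,0],1.5],[[0.85,-1.63,0],[0,0,0],1.5],[[0.51,-1.77,0],[0,0,0],1.5],[[0.15,-1.83,0],[0,0,0],1.5]]'
```

```text
time_s: 18.3
ee_pos: [0.59, -0.1114, 0.2017]
orientation: [-0.001, 0.666, 0.746, -0.001]
contact_force: [-8.1, -0.3, 1.3]
finger_gap: 0.272
gripper_force: 40.0
time_s: 18.7
ee_pos: [0.6166, -0.1778, 0.2018]
orientation: [-0.001, 0.666, 0.746, 0.0]
contact_force: [-5.6, 6.5, 0.7]
finger_gap: 0.272
gripper_force: 40.0
```

```bash
python3 -m crank '[[[-0.24,-1.82,0],[0,0,0],1.5],[[-0.58,-1.74,0],[0,0,0],1.5],[[-0.91,-1.59,0],[0,0,0],1.5],[[-1.21,-1.38,0],[0,0,0],1.5]]'
python3 -m crank '[[[-1.46,-1.11,0],[0,0,0],1.5],[[-1.65,-0.8,0],[0,0,0],1.5],[[-1.78,-0.46,0],[0,0,0],1.5],[[-1.83,-0.09,0],[0,0,0],1.5]]'
```

```text
time_s: 19.1
ee_pos: [0.5875, -0.2433, 0.2019]
orientation: [-0.0, 0.666, 0.746, 0.001]
contact_force: [1.3, 6.9, -2.5]
finger_gap: 0.269
gripper_force: 40.0
time_s: 19.5
ee_pos: [0.5203, -0.2684, 0.2024]
orientation: [0.001, 0.666, 0.746, 0.001]
contact_force: [6.1, 3.5, -3.5]
finger_gap: 0.27
gripper_force: 40.0
```

```bash
python3 -m crank '[[[-1.82,0.32,0],[0,0,0],1.5],[[-1.73,0.63,0],[0,0,0],1.5],[[-1.57,0.96,0],[0,0,0],1.5]]'
python3 -m crank '[[[-0.7,0.59,0],[0,0,0],1.5],[[-0.64,0.66,0],[0,0,0],1.5],[[0,0,0],[0,0,0],1.5]]'
```

```text
time_s: 19.8
ee_pos: [0.4689, -0.2498, 0.2029]
orientation: [0.002, 0.666, 0.746, 0.0]
contact_force: [5.3, -1.5, -1.7]
finger_gap: 0.271
gripper_force: 40.0
time_s: 20.1
ee_pos: [0.4551, -0.2362, 0.2026]
orientation: [0.0, 0.666, 0.746, -0.001]
contact_force: [-3.1, -3.5, -1.4]
finger_gap: 0.271
gripper_force: 40.0
```

```bash
python3 -m crank '[[[-0.29,0.35,0],[0,0,0],1.5],[[-0.28,0.37,0],[0,0,0],1.5],[[0,0,0],[0,0,0],1.5]]'
python3 -m crank '[[[-0.26,0.38,0],[0,0,0],1.5],[[-0.24,0.39,0],[0,0,0],1.5],[[0,0,0],[0,0,0],1.5]]'
```

```text
time_s: 20.4
ee_pos: [0.4498, -0.2294, 0.2025]
orientation: [0.0, 0.666, 0.746, -0.001]
contact_force: [-4.0, -5.8, 0.2]
finger_gap: 0.27
gripper_force: 40.0
time_s: 20.7
ee_pos: [0.4449, -0.2217, 0.2025]
orientation: [0.0, 0.666, 0.746, -0.001]
contact_force: [-2.2, -4.5, -0.9]
finger_gap: 0.271
gripper_force: 40.0
```

```bash
python3 -m crank '[[[-0.22,0.4,0],[0,0,0],1.5],[[0,0,0],[0,0,0],1.5]]'
python3 -m crank '[[[-0.2,0.41,0],[0,0,0],1.5],[[0,0,0],[0,0,0],1.5]]'
python3 -m crank '[[[-0.18,0.42,0],[0,0,0],1.5],[[0,0,0],[0,0,0],1.5]]'
```

```text
time_s: 20.9
ee_pos: [0.4427, -0.2177, 0.2024]
orientation: [0.0, 0.666, 0.746, -0.001]
contact_force: [-2.8, -4.0, -0.1]
finger_gap: 0.274
gripper_force: 40.0
time_s: 21.1
ee_pos: [0.4407, -0.2135, 0.2024]
orientation: [0.0, 0.666, 0.746, -0.001]
contact_force: [-2.8, -5.8, -0.1]
finger_gap: 0.269
gripper_force: 40.0
time_s: 21.3
ee_pos: [0.4389, -0.2093, 0.2024]
orientation: [0.0, 0.666, 0.746, -0.001]
contact_force: [-2.7, -4.4, -0.8]
finger_gap: 0.269
gripper_force: 40.0
```

```bash
python3 -m crank '[[[-0.16,0.43,0],[0,0,0],1.5],[[0,0,0],[0,0,0],1.5]]'
python3 -m crank '[[[-0.14,0.43,0],[0,0,0],1.5],[[0,0,0],[0,0,0],1.5]]'
python3 -m crank '[[[-0.06,0.22,0],[0,0,0],1.5],[[0,0,0],[0,0,0],1.5]]'
```

```text
time_s: 21.5
ee_pos: [0.4377, -0.2061, 0.2026]
orientation: [0.002, 0.666, 0.746, -0.001]
contact_force: [-0.7, -11.2, -3.7]
finger_gap: 0.27
gripper_force: 40.0
time_s: 21.7
ee_pos: [0.437, -0.2044, 0.2028]
orientation: [0.004, 0.666, 0.746, -0.003]
contact_force: [5.4, -27.4, -15.2]
finger_gap: 0.272
gripper_force: 40.0
time_s: 21.9
ee_pos: [0.4367, -0.2034, 0.203]
orientation: [0.006, 0.666, 0.746, -0.003]
contact_force: [7.9, -32.7, -17.7]
finger_gap: 0.273
gripper_force: 40.0
```

```bash
python3 -m crank '[[[0.1,-0.4,0],[0,0,0],1.5],[[0,0,-0.1],[0,0,0],1.5],[[0,0,0],[0,0,0],1.5]]'
python3 -m crank '[[[0,0,0],[0,0,0],5],[[0,0,0],[0,0,0],5],[[0,0,0],[0,0,0],5],[[0,0,0],[0,0,0],5],[[0,0,0],[0,0,0],5]]'
python3 -m crank '[[[0,0,2],[0,0,0],5],[[0,0,4],[0,0,0],5],[[0,0,4],[0,0,0],5],[[2,-4,2],[0,0,0],5],[[2,-4,0],[0,0,0],5]]'
python3 -m crank '[[[1.5,-3.5,0],[0,0,0],5],[[0,0,0],[0,0,0],5],[[0,0,0],[0,0,0],5]]'
python3 - <<'E'
from h import *
s=status.get_state(); print(s['ee_pos'],s['time_s'])
c=cam('wrist'); im=camera('wrist'); np.savez('w7.npz',im=im,K=c[0],R=c[1],t=c[2]); save('w7.png',im,1.25)
E
```

```text
time_s: 22.2
ee_pos: [0.4374, -0.2051, 0.2026]
orientation: [0.003, 0.666, 0.746, -0.002]
contact_force: [0.5, -16.8, -3.0]
finger_gap: 0.273
gripper_force: 40.0
time_s: 22.7
ee_pos: [0.4365, -0.2014, 0.2012]
orientation: [-0.0, 0.666, 0.746, 0.0]
contact_force: [0.7, 0.7, -0.6]
finger_gap: 0.539
gripper_force: 0.0
time_s: 23.2
ee_pos: [0.4785, -0.2828, 0.3269]
orientation: [0.004, 0.665, 0.747, 0.001]
contact_force: [0.1, -0.3, 1.0]
finger_gap: 0.537
gripper_force: 0.0
time_s: 23.5
ee_pos: [0.4914, -0.3169, 0.3203]
orientation: [-0.001, 0.666, 0.746, 0.0]
contact_force: [0.5, 0.7, 0.3]
finger_gap: 0.537
gripper_force: 0.0
[ 0.49136453 -0.31688954  0.32025694] 23.5
```

View pics/w7.png

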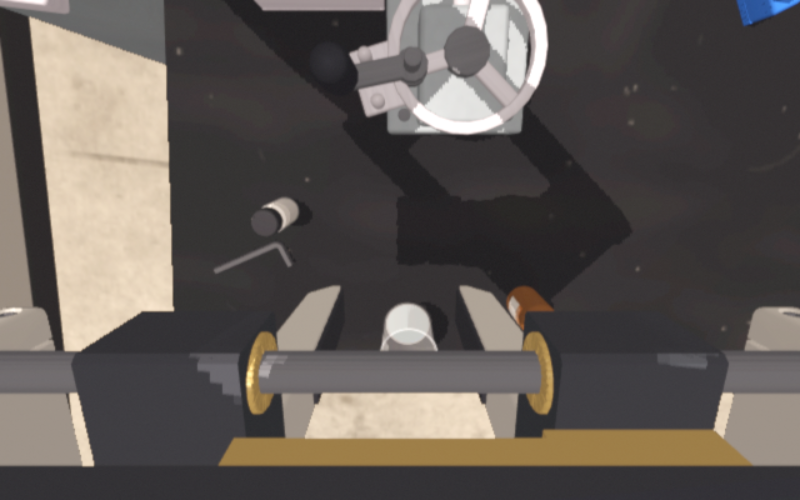

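The crank arm lies between the two latch pins at (365,52) and (377,100), with the grip out at (332,62). I check the jaw gap numerically next, as I've used up my picture views.

```bash
python3 -m crank '[[[0,4,0],[0,0,0],5],[[0,4,0],[0,0,0],5],[[0,4,0],[0,0,0],5],[[0,4,0],[0,0,0],5],[[0,0,0],[0,0,0],5]]'
python3 -m crank '[[[0,0,0],[0,0,0],5],[[0,0,0],[0,0,0],5]]'
python3 - <<'E'
from geo import *
c=cam('wrist'); im=camera('wrist'); g=cv2.cvtColor(im,cv2.COLOR_RGB2GRAY)
v=np.array([-.1045,.9945]); u=np.array([.9945,.1045])
for off in (-.03,0.0,.03):
    L=[]
    for y in np.arange(.13,.20,.0015):
        q=proj(c,[*(ax+v*y+u*off),.069])[0].round().astype(int); L.append(int(g[q[1],q[0]]))
    print(off,L)
print(proj(c,[*(ax+v*.17),.069]))
d=np.load('w7.npz'); c=(d['K'],d['R'],d['t'])
p=[plane(c,[a*.8,b*.8],.106)[0][:2] for a,b in ((365,52),(377,100))]; r=sum(p)/2-ax; print(p,np.linalg.norm(r),np.rad2deg(np.arctan2(*r[::-1])))
G=plane(c,[332*.8,61*.8],.16)[0][:2]-ax; print('grip',np.linalg.norm(G),np.rad2deg(np.arctan2(*G[::-1])))
E
```

```text
time_s: 24.05
ee_pos: [0.4911, -0.1516, 0.322]
orientation: [0.0, 0.664, 0.748, 0.001]
contact_force: [-0.0, -0.3, -0.7]
finger_gap: 0.536
gripper_force: 0.0
time_s: 24.25
ee_pos: [0.4913, -0.1569, 0.3216]
orientation: [0.0, 0.666, 0.746, -0.0]
contact_force: [0.3, 0.1, -0.1]
finger_gap: 0.541
gripper_force: 0.0
-0.03 [139, 139, 139, 139, 139, 138, 139, 139, 114, 94, 95, 112, 130, 135, 138, 137, 137, 200, 220, 220, 217, 191, 226, 255, 254, 214, 146, 255, 255, 253, 155, 197, 218, 219, 220, 219, 217, 217, 215, 213, 207, 197, 76, 54, 54, 53, 44]
0.0 [170, 172, 172, 172, 173, 183, 194, 249, 251, 251, 193, 167, 194, 217, 219, 220, 220, 220, 219, 219, 215, 204, 228, 255, 255, 208, 152, 253, 255, 251, 156, 175, 209, 214, 214, 214, 214, 213, 212, 212, 211, 195, 75, 55, 55, 54, 43]
0.03 [213, 213, 213, 214, 215, 215, 214, 184, 137, 97, 98, 130, 194, 215, 216, 217, 216, 216, 216, 215, 215, 199, 225, 249, 252, 204, 137, 228, 251, 245, 198, 177, 205, 210, 209, 210, 211, 211, 212, 212, 211, 193, 145, 55, 54, 55, 44]
[[353.10265831  33.03345339]]
[array([ 0.45336021, -0.18754518]), array([ 0.4646483 , -0.21745756])] 0.07155056175475911 -157.48252995413395
grip 0.08944171651390018 -160.23002282537138
```

```bash
python3 -c "
from bench import arm; print(arm.sign_off())"
```

```text
the job is handed in; nothing more can be done
None
```

I handed the job in at about 24 s: all three chips are in the tray, the scraper stands upright on the worktop at about (0.41, 0.07), the crank is latched out and the jaws are shut to about a 2 mm gap.

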